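Serve a thin glass cup under the coffee machine

ROBOT

A 7-joint arm with a two-finger parallel gripper is mounted at the origin on the work surface. World frame = base frame: x ahead of the robot, y to its left, z up, the work surface at z = 0. Lengths are in m, angles in degrees, forces in N, time in s.
With the tool pointing down it reaches from about 0.425 to 0.875 m from the base axis. Payload 4.7 kg.
Tool frame: the origin (TCP) lies midway between the tips of the shut fingers; the grasp point (between the pads) lies 19 mm behind it; z points along the fingers, y is the line along which they close (so a half turn about z gives the same grasp; the last joint's range is limited). The gripper opens to 87 mm and grips with 3 to 60 N. Pads are 19 mm wide; open, the fingers measure 117 mm over their backs; the gripper's body (75 mm by 190 mm) begins 51 mm behind the grasp point.
Start: joints at [68.703, 18.392, -4.016, 83.108, 1.295, 78.541, -3.26], TCP at [0.245, -0.602, 0.223] pointing down, gripper open.
Joint ranges: [-163.93, 163.93], [-17.29, 119.83], [-79.2, 71.16], [3.27, 140.29], [-89.18, 269.18], [5.43, 117.66], [-154.24, 154.24]. Speed limits (degrees/s): [147.25, 147.25, 180, 180, 180, 180, 180].

INTERFACE

Orientations are given as [roll, pitch, yaw] about the fixed x, y, z axes, in that order (R = Rz(yaw) Ry(pitch) Rx(roll)).
In Python, from cell import env, viewer, boxes_of, masks_of gives the robot as it stands. The module is installed in compiled form; this text tells all that it offers.
- The arm moves only by the tool apply_moves, never from a script. Its argument "moves" is a list of rows, each a list of 7 numbers: the shift along the tool's x, y, z scaled (see below), then the turn, a rotation vector about the tool's x, y, z scaled (see below), then the opening, from 0 (shut) to 1 (fully open). A call has 1 to 20 rows; each row is the pose to reach, as a shift and turn from the pose commanded when the call began, along the tool's axes at that moment; what a row does not reach only later rows make up. The controller multiplies each number of a shift by 0.2 m and each number of a turn by 1.5 rad. A row lasts 1/10 s, in which the tool goes at most 50 mm and 8.59 degrees, less where a joint would pass 70% of its speed; a pose out of reach is approached as far as the arm can. A call with a number of a shift or a turn outside -1 to 1 is refused whole. A call with a gripper value outside its range is refused whole. The fingers move at their own pace and stop on an object; "grip_force" is the grip in N (left out, the last holds). Time passes only in rows, so rows that repeat a pose let the fingers close. It gives the time, the measured TCP pose, the force, the opening and the grip force at its end, in the units of the state.
- env.get_obs(): the state, without advancing time (a new reading comes with each control period).
- viewer.read_camera(name): name is "scene" or "top"; returns the picture (420x560x3 uint8, red, green, blue); there is no depth.
- viewer.get_calibration(name): a dict with "fov_y" (degrees; the focal length in pixels is half the picture's height over the tangent of half this angle, whatever the lens; pixels are square), "cx", "cy" (the principal point, pixels), "position" and "orientation" of the camera in the world. Camera axes: x right, y up, looking along -z (the intrinsics and any distortion apply to the point x, -y, -z); pixel columns grow to the right and rows downward; lengths in m; the calibration is good to about 2 mm. A picture is of the moment at which its call begins. get_calibration takes no time and is no camera call.
- env.sign_off(): hands the job in; it is judged then, once.
Trained networks look in the newest picture that a camera, given by its name, has taken for a name from the list of things; names that differ only in an ending like _2 or _b are one class to them, and where a whole thing is asked for, a point or a joint stands for the part that bears it (a point fixed in the world has none). Each returns a list of dicts, best first, with "conf" (0 to 1); they miss things now and then, are a little off and sometimes report something else, mostly with a low value. They report only what shows in the picture. A call takes as long as a camera call. They do not tell look-alikes from the thing itself.
- boxes_of(camera, target): "location" ([column, row] in pixels, amid what is visible of it).
- masks_of(camera, target): "pixels" (420x560 bool, what is visible of it) and "location" ([column, row] in pixels, amid what is visible of it).
The state is a dict: "time_s": time; "qpos": joint angles; "joint_velocities": joint speeds; "effort": joint torques, N m; "tool_pos": TCP position; "tool_rot": TCP orientation; "force": force on the tool from outside, world axes, zero at the start; "wrist_torque": the same for the moment, N m; "grip_width": finger opening in m; "grasp_force": force on a finger pad.
Only numpy, scipy, OpenCV 4.12 (cv2) and the standard library are available. Lean on these libraries where they do the work, as an engineer would, in place of code of your own. Each camera call takes 0.05 s, during which the arm holds its last target. There are 200 camera calls.

TASK

The clear glass cup with the green handle is thin: with the lightest grip and no bump, lift it out of the drying rack by its body, stand it on the cork mat and let go, then take it by its handle. Set it down gently by feel on the coffee machine's drip stand, whose height varies, upright and centred under the spout with the handle straight out to the front, and let go. Then press the blue key fully, let it come up, and press the green key fully, without pressing the red one, and leave everything else where it stands.

Things in the scene. Friction and masses are not known exactly. Their poses are not given: they have to be found in the camera images.
- cup_center (a point): Centre (on the axis, half-way up, 42.5 mm above the foot) of the thin clear glass cup: a straight cylinder 62 mm across outside, 85 mm tall, wall 4 mm, open at the top, about 0.2 kg. Own z up along the axis, own +x towards the handle. The fingers may squeeze it with less than 80 N (both pads added); it may meet the machine with less than 10 N, the mat with 30 N, and not drop over 5 mm.
- cup_handle (a point): Middle of the green upright bar of the cup's handle, 59 mm from the cup's axis along its own +x, 45 mm above the foot. Bar 10 mm by 10 mm, 18 to 72 mm above the foot; 23 mm free between bar and cup wall, bridged by two 10 mm arms (23 and 67 mm above the foot). Grip it from above, fingers closing along the cup's own y.
- cup: The same cup, all of it; origin at the centre of the foot's underside, axes as for cup_center.
- rack: Drying rack: wooden tray 170 (own x) by 320 mm (own y), 10 mm thick, origin at the centre of its underside. The cup stands on it, handle to the rack's +x between two steel pegs (8 mm thick, 34 mm between centres, tops 95 mm above the worktop) of a row, so the handle cannot be taken there; the cup's body has room for a finger on its own +y and -y sides.
- mat_top (a point): Centre of the top of the round cork mat on the worktop, 140 mm across, 4 mm thick: the place to put the cup down. The cup's whole foot must be on it, so within 35 mm of its centre.
- machine: Red coffee machine, fixed. Origin on the worktop straight below the spout; its front looks along its own -x. Base 12 mm high, reaching 50 mm before the origin. Head 195 to 265 mm above the worktop, 170 mm wide, its front face 10 mm before the spout's axis. Tower 55 mm behind that axis, 160 mm wide.
- spout (a point): Tip of the spout, 183 mm above the worktop. Below it is a steel drip stand 88 (depth) by 100 mm, lips 7 mm high left and right, 10 mm at the back, all 43 mm from its centre; open in front. Its top lies 20 to 61 mm above the worktop, unreported: lower the cup slowly until you feel 2 to 3 N, then let go. It is sprung (2.5 N per mm, up to 8 mm). A foot 72 to 92 mm high passes in from the front.
- blue_top (a point): Top of the blue key (small cup), 22 mm across, 21 mm above the head's top (286 mm above the worktop); pressed straight down. The three keys stand in a row across the head, 50 mm apart, 50 mm behind the spout's axis; their order changes.
- green_top (a point): Top of the green key (start), same size, pressed straight down.
- red_top (a point): Top of the red key (cancel), same size; must not be pressed.
- blue (a joint): Travel of the blue key in m: 0 up, 0.005 fully down; springs back, fully down takes 4 N.
- green (a joint): The same for the green key.
- red (a joint): The same for the red key.
- mug: Blue ceramic mug, 72 mm across, 90 mm tall, in the drying rack to the cup's left (its handle is at its +y); bystander, leave where it is. Origin at the centre of its underside.
- tumbler: Amber glass tumbler, 66 mm across, 100 mm tall, in the rack to the cup's right; bystander, leave where it is. Origin at the centre of its underside.
- jar: Clear storage jar with brass-coloured cap, 70 mm across, 100 mm tall; bystander, leave where it is. Origin at the centre of its underside.
- squeeze: Clear squeeze bottle with red cap, 52 mm across, 150 mm tall; bystander, leave where it is. Origin at the centre of its underside.
- spoon: Steel spoon lying on the worktop; bystander, leave where it is. Origin at the centre of its underside.
- shaker: Dark wooden pepper shaker, 44 mm across, 80 mm tall; bystander, leave where it is. Origin at the centre of its underside.
- mat: The cork mat, fixed; origin at the centre of its underside.
Not all that is in view belongs to the job. There is more than one size of the mat; the job needs the smaller.

How it is judged:
By the outcome, as a careful person would: the job done as asked, in the order asked, and still so for the second after the job is handed in, with the robot touching nothing.
It also fails if it takes over 72 s, if anything falls off the work surface, if the arm or the gripper's body presses on something with over 40 N, if the wrist force passes 120 N, or if a joint passes its speed limit or range.

## Working session

There is one attempt and no reset: what is moved stays moved. The work goes in short steps, Python scripts to look and compute and a tool call to move; the robot and the scene stay as the last step left them, time stands still between calls to the robot, and variables do not carry over. Pictures are saved under pics/ and viewed, at most 10 in all, crops included, and the job is handed in when it is done.

Besides the shell and the picture viewer there is one more tool, called after "Emit:" in YAML: its name, and indented under it one key for each argument. apply_moves: Moves the arm, as the interface text tells. Shifts and turns lie within -1 to 1; 1 stands for 0.2 m of shift or 1.5 rad of turn. Its arguments: {"type":"object","properties":{"moves":{"type":"array","items":{"type":"array","items":{"type":"number","minimum":-1,"maximum":1}}},"grip_force":{"type":"number"}},"required":["moves"]}

```bash
mkdir -p pics; cat > h.py <<'E'
import numpy as np, cv2
from cell import env, viewer, boxes_of, masks_of
from scipy.spatial.transform import Rotation as R
E
python3 - <<'E'
from h import *
for c in("scene","top"):
    im=viewer.read_camera(c); cv2.imwrite(f"pics/{c}0.png",im[:,:,::-1]); print(viewer.get_calibration(c))
    for t in ["cup","cup_handle","rack","mat","machine","spout","blue_top","green_top","red_top","mug","tumbler","jar","squeeze","spoon","shaker"]:
        print(c,t,[(round(d["conf"],2),np.round(d["location"],1).tolist()) for d in boxes_of(c,t)][:3])
o=env.get_obs(); print(o)
E
```

```text
{'fov_y': 56.665802223960746, 'cx': 280.24401603656474, 'cy': 201.47857077362573, 'position': array([0.95139337, 0.56522548, 0.65592302]), 'orientation': array([ 57.92693183,  -1.42480803, 146.69407918])}
scene cup [(0.69, [265.6, 194.7])]
scene cup_handle [(0.66, [263.8, 197.3]), (0.41, [423.5, 226.9]), (0.38, [320.1, 279.3])]
scene rack [(0.8, [257.6, 221.2])]
scene mat [(0.69, [317.1, 276.9]), (0.64, [299.2, 399.7])]
scene machine [(0.94, [420.6, 292.0])]
scene spout [(0.97, [420.1, 290.9])]
scene blue_top [(0.74, [318.9, 276.9])]
scene green_top [(0.51, [399.6, 213.8]), (0.25, [259.3, 169.5])]
scene red_top [(0.63, [447.6, 246.3]), (0.62, [417.6, 292.8]), (0.48, [322.6, 276.8])]
scene mug [(0.84, [286.3, 215.2]), (0.75, [264.9, 196.5])]
scene tumbler [(0.64, [259.0, 169.0])]
scene jar [(0.62, [239.0, 292.1])]
scene squeeze [(0.83, [194.4, 251.0]), (0.53, [320.4, 276.1]), (0.37, [288.7, 215.5])]
scene spoon [(0.89, [270.0, 266.7]), (0.55, [399.3, 214.0])]
scene shaker [(0.8, [272.3, 343.6])]
{'fov_y': 45.2201367981011, 'cx': 278.3838554150394, 'cy': 213.97127730112743, 'position':
[... 777 characters left out ...]
e_s': 1.6, 'qpos': array([68.70356677, 18.39262098, -4.0131952 , 83.10900541,  1.29447232,
       78.53943464, -3.2607304 ]), 'joint_velocities': array([-0.10257028,  0.04475308, -0.04065046, -0.06375415,  0.08143469,
       -0.06433843, -0.00264079]), 'effort': array([-7.16405862e-05, -4.91093588e+01, -4.03017383e-01, -3.12762523e+01,
       -6.35899021e-02,  3.36163596e-02,  4.92976199e-05]), 'tool_pos': array([ 0.2445446 , -0.60226393,  0.22256546]), 'tool_rot': array([1.79995971e+02, 3.11315162e-03, 2.21016699e+01]), 'force': array([ 0.59016484, -0.33918725, -0.19500854]), 'wrist_torque': array([ 0.01848481, -0.00450952, -0.04177925]), 'grasp_force': 0.0, 'grip_width': 0.087090281793811}
```

View pics/scene0.png

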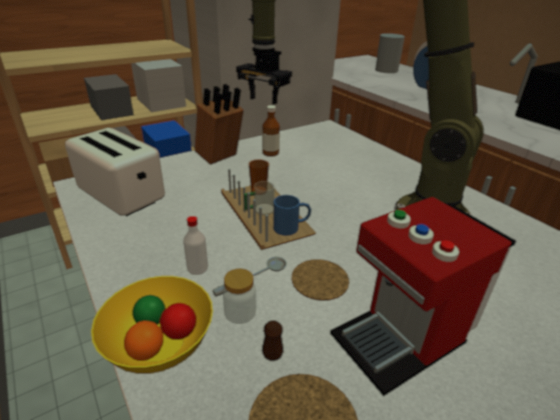

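View pics/top0.png

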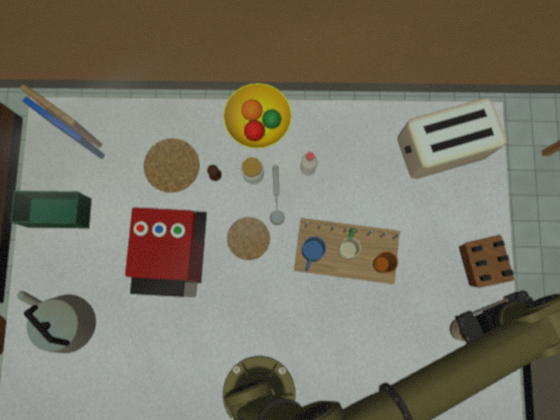

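The scene view shows the cup in the rack near (263,195), the small mat at (320,279) and the keys at (400,217) green, (422,234) blue and (446,251) red. In the top view the cup is at (349,248) with its handle pointing up, the mat is at (248,238), and the keys are red (141,228), blue (159,229) and green (177,230). The machine faces away from the robot.

```bash
cat >> h.py <<'E'
H,W=420,560
C={c:viewer.get_calibration(c) for c in("scene","top")}
def K(c): return H/2/np.tan(np.radians(C[c]["fov_y"]/2))
def Rc(c): return R.from_euler("xyz",C[c]["orientation"],degrees=True).as_matrix()
def proj(c,P):
    q=(np.atleast_2d(P)-C[c]["position"])@Rc(c); f=K(c)
    return np.c_[C[c]["cx"]+f*q[:,0]/-q[:,2], C[c]["cy"]-f*q[:,1]/-q[:,2]]
def onz(c,uv,z):
    d=Rc(c)@[(uv[0]-C[c]["cx"])/K(c),-(uv[1]-C[c]["cy"])/K(c),-1]; p=C[c]["position"]
    return p+d*(z-p[2])/d[2]
E
python3 - <<'E'
from h import *
print("mat",onz("top",(248,238),.004),onz("scene",(320,279),.004))
for n,t,s in(("red",(141,228),(446,250)),("blue",(159,229.5),(422,233)),("green",(177,230.5),(400,217))): print(n,onz("top",t,.286),onz("scene",s,.286))
print("cup",onz("top",(348.5,249),.095),onz("scene",(263,188),.095))
ims={c:viewer.read_camera(c) for c in("scene","top")}
def crop(c,x,y,w,h,k): return cv2.resize(ims[c][y:y+h,x:x+w,::-1],(w*k,h*k),interpolation=cv2.INTER_CUBIC)
a=np.hstack([crop("top",290,210,66*2-2,75,3)[:, :390],crop("scene",215,150,130,75,3)[:, :390]])
a=crop("top",290,210,114,80,7); cv2.imwrite("pics/a.png",a)
b=crop("scene",215,150,110,100,6)
cv2.imwrite("pics/b.png",b)
E
```

```text
mat [0.47445094 0.04437443 0.004     ] [0.47703787 0.04672831 0.004     ]
red [0.46306292 0.30984222 0.286     ] [0.47980189 0.32251187 0.286     ]
blue [0.45968488 0.26164563 0.286     ] [0.47625652 0.27428934 0.286     ]
green [0.45765128 0.21359204 0.286     ] [0.47163712 0.22382484 0.286     ]
cup [ 0.43418402 -0.26570572  0.095     ] [ 0.45050769 -0.26173152  0.095     ]
```

View pics/a.png

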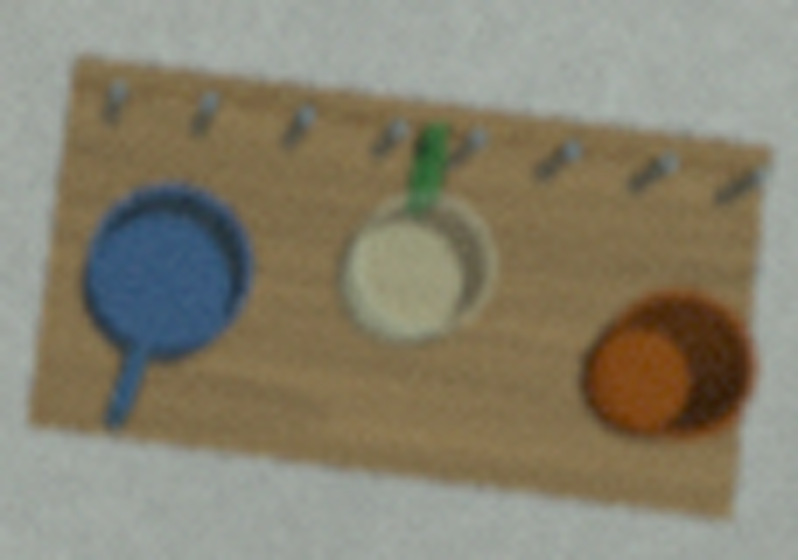

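View pics/b.png

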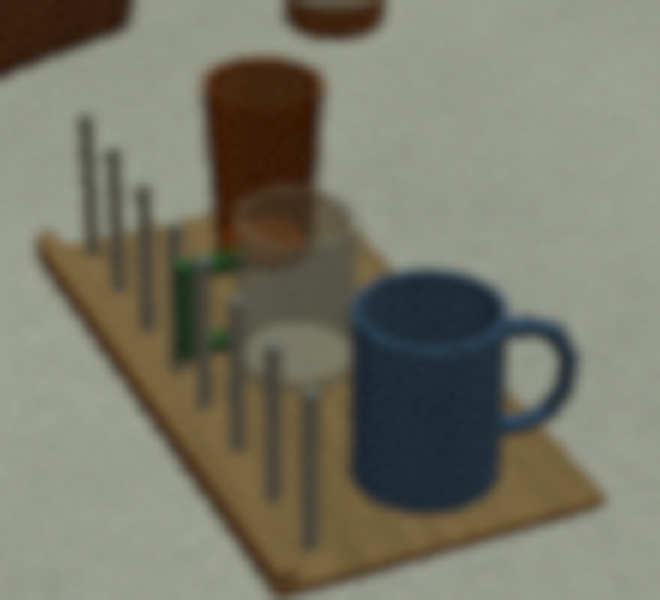

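```bash
cat > fit.py <<'E'
from h import *
from scipy.optimize import least_squares
A=lambda L:(np.array(L)+.5)/7-.5+[290,210]
B=lambda L:(np.array(L)+.5)/6-.5+[215,150]
cor=np.array([[.085,.16,.01],[.085,-.16,.01],[-.085,-.16,.01],[-.085,.16,.01]])
tc=A([(80,57),(770,147),(730,517),(32,425)]); sc=B([(285,578),(43,240),(603,495)])
tp=A([(118,90),(208,102),(305,112),(398,128),(477,137),(570,150),(665,163),(760,180)])
sp=B([(310,387),(272,348),(237,297),(203,260),(175,228),(143,187),(113,150),(83,117)])
def T(p,L): 
    c,s=np.cos(p[2]),np.sin(p[2]); L=np.atleast_2d(L)
    return np.c_[p[0]+c*L[:,0]-s*L[:,1],p[1]+s*L[:,0]+c*L[:,1],L[:,2]]
pegs=lambda px,py:np.c_[np.full(8,px),py+.034*(3.5-np.arange(8)),np.full(8,.095)]
def dist(c,uv,k):
    q=(uv-[C[c]["cx"],C[c]["cy"]])/K(c); r=(q**2).sum(1,keepdims=True)
    return q*(1+k*r)*K(c)+[C[c]["cx"],C[c]["cy"]]
def res(v,k=True):
    p=v[:3]; ks,kt=(v[5],v[6]) if k else (0,0)
    return np.concatenate([dist("top",proj("top",T(p,cor)),kt)-tc, dist("scene",proj("scene",T(p,cor[[0,1,3]])),ks)-sc,
      dist("top",proj("top",T(p,pegs(v[3],v[4]))),kt)-tp, dist("scene",proj("scene",T(p,pegs(v[3],v[4]))),ks)-sp])
if __name__=="__main__":
    for k in(False,True):
        s=least_squares(lambda v:res(v,k).ravel(),[.45,-.26,0,.07,0,0,0],loss="soft_l1")
        print(k,np.round(s.x,4),s.cost); print(np.round(res(s.x,k),1).tolist())
    print("cup rim top",onz("top",A([(425,264)])[0],.095),"scene",onz("scene",B([(294,222)])[0],.095),"foot",onz("scene",B([(297,353)])[0],.014))
    print("handle",onz("top",A([(436,135)])[0],.082),onz("scene",B([(184,265)])[0],.082))
    for c in("top","scene"):
        im=viewer.read_camera(c); h=cv2.cvtColor(im,cv2.COLOR_RGB2HSV)
        x0,y0,x1,y1=(128,215,192,240) if c=="top" else (385,200,465,262)
        for n,lo,hi in(("blue",100,130),("green",50,85),("red",0,179)):
            m=cv2.inRange(h[y0:y1,x0:x1],(lo,90,50),(hi,255,255)) if n!="red" else None
            w=cv2.inRange(h[y0:y1,x0:x1],(0,0,110),(179,70,255))
            if m is not None:
                ys,xs=np.nonzero(m); print(c,n,len(xs),xs.mean()+x0,ys.mean()+y0)
        nl,lab,st,ce=cv2.connectedComponentsWithStats(w); print("white",[(s[4],s[:4]+[x0,y0,0,0],np.round(e+[x0,y0],1)) for s,e in zip(st[1:],ce[1:]) if s[4]>20])
        cv2.imwrite(f"pics/m_{c}.png",cv2.resize(im[190:310,110:230,::-1] if c=="top" else im[180:400,320:520,::-1],None,fx=5 if c=="top" else 2.7,fy=5 if c=="top" else 2.7,interpolation=cv2.INTER_CUBIC))
E
python3 fit.py
```

```text
False [ 0.4377 -0.2724 -0.1193  0.0594  0.0029  0.      0.    ] 44.738938820265695
[[-0.4, 0.2], [0.3, 0.4], [1.0, 0.7], [-0.4, 0.2], [-1.5, 1.8], [-1.4, 1.4], [1.2, -0.5], [6.5, 0.8], [4.8, 0.6], [2.0, 0.6], [-0.1, -0.2], [-0.2, -0.0], [-2.3, -0.4], [-4.7, -0.8], [-7.1, -1.8], [-2.7, -3.0], [-1.6, -2.9], [-0.8, -0.5], [0.1, -0.1], [0.2, -0.4], [1.2, 1.2], [2.0, 2.3], [3.1, 2.9]]
True [ 0.4375 -0.2725 -0.1189  0.0593  0.0036  1.3129  0.0206] 44.05173137547807
[[-0.4, 0.3], [0.5, 0.4], [1.2, 0.9], [-0.3, 0.3], [-1.8, 2.7], [-3.3, 1.0], [2.0, 0.0], [6.3, 0.9], [4.6, 0.7], [1.9, 0.7], [-0.3, -0.1], [-0.4, 0.1], [-2.5, -0.3], [-4.8, -0.7], [-7.2, -1.7], [-2.5, -2.9], [-1.5, -2.8], [-0.7, -0.4], [0.0, -0.2], [-0.1, -0.5], [0.7, 0.9], [1.2, 1.8], [1.9, 2.2]]
cup rim top [ 0.43943856 -0.27112563  0.095     ] scene [ 0.44485629 -0.26783104  0.095     ] foot [ 0.43877058 -0.27462769  0.014     ]
handle [ 0.49742625 -0.27818497  0.082     ] [ 0.49926511 -0.27888106  0.082     ]
top blue 40 158.2 228.925
top green 35 177.0 229.82857142857142
white [(np.int32(49), array([128, 215,   3,  25]), array([128.6, 224.3])), (np.int32(109), array([134, 222,  14,  14]), array([141. , 228.6])), (np.int32(126), array([152, 222,  15,  15]), array([159.5, 229.4])), (np.int32(122), array([171, 223,  14,  15]), array([177.7, 230.3]))]
scene blue 97 421.70103092783506 229.08247422680412
scene green 73 399.45205479452056 214.12328767123287
white [(np.int32(259), array([385, 200,  25,  25]), array([394. , 212.2])), (np.int32(147), array([410, 226,  23,  14]), array([421., 234.])), (np.int32(168), array([434, 242,  25,  16]), array([445.7, 250.9]))]
```

View pics/m_top.png

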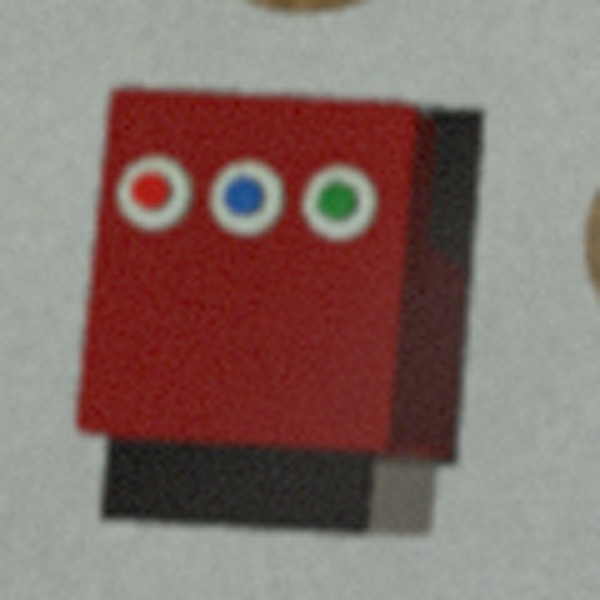

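View pics/m_scene.png

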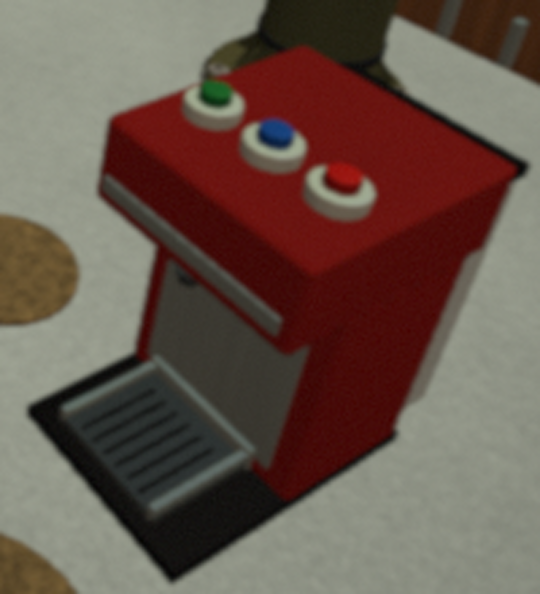

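```bash
python3 - <<'E'
from h import *
from fit import T
from scipy.optimize import least_squares
t=lambda L:(np.array(L)+.5)/5-.5+[110,190]
s=lambda L:(np.array(L)+.5)/2.7-.5+[320,180]
kt=t([(152,190),(246,195),(339,200)]); ks=s([(344,173),(277,128),(216,88)])
for a,b in zip(kt,ks): print("key",onz("top",a,.286),onz("scene",b,.286))
# head top corners z=.265: x_m=-.01, y +-.085 ; base z=.012 front x=-.05
hp=np.array([[-.01,.085,.265],[-.01,-.085,.265]])  # own -x front -> world +x; own +y -> world -y
ht=t([(415,103),(112,88)]); hs=s([(112,120),(312,275)])
for z,a,b in zip((.265,.265),ht,hs): print("head",onz("top",a,z),onz("scene",b,z))
kp=np.array([[.05,-.05,.286],[.05,0,.286],[.05,.05,.286]])
def res(v): return np.concatenate([proj("top",T(v,kp))-kt,proj("scene",T(v,kp))-ks,proj("top",T(v,hp))-ht,proj("scene",T(v,hp))-hs])
r=least_squares(lambda v:res(v).ravel(),[.51,.26,np.pi],loss="soft_l1"); print(r.x[:2],np.degrees(r.x[2])); print(np.round(res(r.x),1).tolist())
print("base front corners scene",onz("scene",s([(30,408)])[0],.012),onz("scene",s([(172,578)])[0],.012), "pred",T(r.x,[[-.05,.085,.012],[-.05,-.085,.012]]))
# drip stand lips front ends, candidates of height
for z in(.02,.03,.04,.05,.06,.07): print(z,[np.round(onz("scene",q,z)[:2],4).tolist() for q in s([(63,408),(152,515),(157,358),(250,455)])])
print("pred stand corners",T(r.x,[[-.044,.05,0],[-.044,-.05,0],[.043,.05,0],[.043,-.05,0]])[:,:2])
print("shaker",onz("top",(214,172),.05),"jar",onz("top",(253,169),.1),"sq",onz("top",(309,160),.15))
E
```

```text
key [0.46410087 0.31257403 0.286     ] [0.46522195 0.3136237  0.286     ]
key [0.46209118 0.26231043 0.286     ] [0.46262679 0.26363377 0.286     ]
key [0.46007694 0.21264472 0.286     ] [0.46085091 0.21338753 0.286     ]
head [0.51665371 0.17833581 0.265     ] [0.52031454 0.18418314 0.265     ]
head [0.52277321 0.34387408 0.265     ] [0.52816171 0.34650732 0.265     ]
[0.51219685 0.26129317] 177.36058949574254
[[-0.4, -0.2], [-0.5, -0.1], [-0.4, 0.0], [0.2, -0.2], [0.1, -0.1], [0.5, -0.1], [0.9, -0.6], [-0.6, -1.2], [-2.4, -2.7], [0.5, -0.8]]
base front corners scene [0.55828309 0.18430415 0.012     ] [0.56718121 0.33923687 0.012     ] pred [[0.55822954 0.17408084 0.012     ]
 [0.56605806 0.34390049 0.012     ]]
0.02 [[0.5422, 0.2022], [0.5502, 0.3026], [0.4466, 0.2049], [0.4554, 0.3058]]
0.03 [[0.5486, 0.2079], [0.5565, 0.3067], [0.4545, 0.2105], [0.4632, 0.3099]]
0.04 [[0.555, 0.2136], [0.5628, 0.3108], [0.4625, 0.2162], [0.471, 0.314]]
0.05 [[0.5615, 0.2194], [0.5691, 0.315], [0.4704, 0.2219], [0.4788, 0.318]]
0.06 [[0.5679, 0.2251], [0.5754, 0.3191], [0.4783, 0.2275], [0.4866, 0.3221]]
0.07 [[0.5743, 0.2308], [0.5817, 0.3232], [0.4863, 0.2332], [0.4944, 0.3262]]
pred stand corners [[0.55384766 0.20932001]
 [0.55845268 0.30921392]
 [0.46693996 0.21332637]
 [0.47154497 0.31322028]]
shaker [0.67923548 0.15489934 0.05      ] jar [0.67746307 0.0274452  0.1       ] sq [ 0.69412185 -0.14282912  0.15      ]
```

Emit:
apply_moves:
  moves:
    - [0,0,0,0,0,0.1,1]
    - [0,0,0,0,0,0.2,1]
    - [0,0,0,0,0,0.3,1]
    - [0,0,0,0,0,0.336,1]
    - [0,0,0,0,0,0.336,1]
  grip_force: 8

```text
time_s: 2.3
tool_pos: [0.2446, -0.6022, 0.2226]
tool_rot: [180.0, 0.0, -6.8]
force: [0.3, -0.1, 0.9]
grip_width: 0.0872
grasp_force: 0.0
```

Emit:
apply_moves:
  moves:
    - [0.386,-0.877,0,0,0,0,1]
    - [0.386,-0.877,0,0,0,0,1]
    - [0.386,-0.877,0,0,0,0,1]
    - [0.386,-0.877,0,0,0,0,1]
    - [0.386,-0.877,0,0,0,0,1]

```text
time_s: 2.8
tool_pos: [0.3472, -0.4309, 0.2232]
tool_rot: [-179.9, -0.1, -6.1]
force: [-0.0, -0.3, 0.9]
grip_width: 0.0869
grasp_force: 0.0
```

Emit:
apply_moves:
  moves:
    - [0.386,-0.877,0,0,0,0,1]
    - [0.386,-0.877,0,0,0,0,1]
    - [0.386,-0.877,0,0,0,0,1]
    - [0.386,-0.877,0,0,0,0,1]
    - [0.386,-0.877,0,0,0,0,1]
    - [0.386,-0.877,0.2,0,0,0,1]
    - [0.386,-0.877,0.35,0,0,0,1]
    - [0.386,-0.877,0.35,0,0,0,1]
    - [0.386,-0.877,0.35,0,0,0,1]

```text
time_s: 3.7
tool_pos: [0.4391, -0.2728, 0.153]
tool_rot: [-180.0, 0.0, -6.8]
force: [0.2, 0.3, 0.6]
grip_width: 0.0871
grasp_force: 0.0
```

```bash
cat >> h.py <<'E'
def goal(x,y,z,yaw=None):
    o=env.get_obs(); q=R.from_euler("xyz",o["tool_rot"],degrees=True)
    d=q.inv().apply(np.array([x,y,z])-o["tool_pos"])/.2
    w=[0,0,0] if yaw is None else (q.inv()*R.from_euler("xyz",[180,0,yaw],degrees=True)).as_rotvec()/1.5
    print("pos",o["tool_pos"],o["tool_rot"],"F",o["force"],o["grip_width"],o["grasp_force"],o["time_s"]); print("move",np.round(d,4),np.round(w,4))
E
python3 - <<'E'
from h import *
goal(.4395,-.272,.057,-6.8)
a=viewer.read_camera("top"); b=viewer.read_camera("scene")
cv2.imwrite("pics/c.png",np.vstack([cv2.resize(a[205:285,285:405,::-1],None,fx=4.5,fy=4.5,interpolation=cv2.INTER_CUBIC)[:300],cv2.resize(b[120:250,185:365,::-1],(540,390)[:2],interpolation=cv2.INTER_CUBIC)[:300]]))
E
```

```text
pos [ 0.43905183 -0.27278069  0.15296915] [-1.79997260e+02  1.85243138e-02 -6.77921990e+00] F [0.1516384  0.25465931 0.61912336] 0.08711321954329142 0.0 3.7
move [ 0.0019 -0.0041  0.4798] [-0.      0.0002  0.0002]
```

View pics/c.png

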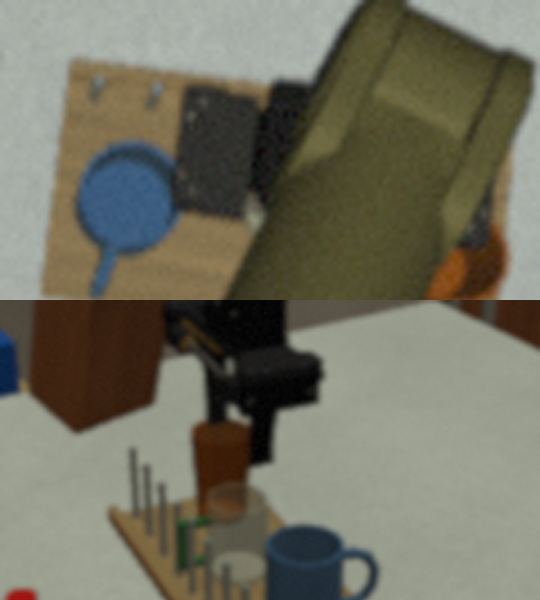

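The gripper is squarely above the cup: fingertips at about (215,420) and (262,455), either side of the rim at (237,500). I'll descend.

Emit:
apply_moves:
  moves:
    - [0.002,-0.004,0.08,0,0,0,1]
    - [0.002,-0.004,0.18,0,0,0,1]
    - [0.002,-0.004,0.28,0,0,0,1]
    - [0.002,-0.004,0.38,0,0,0,1]
    - [0.002,-0.004,0.45,0,0,0,1]
    - [0.002,-0.004,0.48,0,0,0,1]
    - [0.002,-0.004,0.48,0,0,0,1]
    - [0.002,-0.004,0.48,0,0,0,0.85]
    - [0.002,-0.004,0.48,0,0,0,0.8]
    - [0.002,-0.004,0.48,0,0,0,0.76]
    - [0.002,-0.004,0.48,0,0,0,0.74]
    - [0.002,-0.004,0.48,0,0,0,0.74]
  grip_force: 6

```text
time_s: 5.0
tool_pos: [0.4399, -0.2715, 0.0568]
tool_rot: [180.0, -0.0, -6.8]
force: [-0.2, -1.1, -0.5]
grip_width: 0.0656
grasp_force: 0.0
```

Emit:
apply_moves:
  moves:
    - [0,0,0,0,0,0,0.72]
    - [0,0,0,0,0,0,0.7]
    - [0,0,0,0,0,0,0.65]
    - [0,0,0,0,0,0,0.6]
    - [0,0,0,0,0,0,0.6]
  grip_force: 8

```text
time_s: 5.5
tool_pos: [0.4398, -0.2713, 0.0566]
tool_rot: [-180.0, 0.0, -6.8]
force: [-0.7, 0.9, 1.3]
grip_width: 0.0628
grasp_force: 8.0
```

Emit:
apply_moves:
  moves:
    - [0,0,-0.01,0,0,0,0.5]
    - [0,0,-0.03,0,0,0,0.5]
    - [0,0,-0.06,0,0,0,0.5]
    - [0,0,-0.1,0,0,0,0.5]
    - [0,0,-0.15,0,0,0,0.5]
    - [0,0,-0.2,0,0,0,0.5]
    - [0,0,-0.2,0,0,0,0.5]
    - [0,0,-0.2,0,0,0,0.5]

```text
time_s: 6.3
tool_pos: [0.44, -0.2716, 0.097]
tool_rot: [180.0, -0.0, -6.8]
force: [-1.3, 0.0, -2.9]
grip_width: 0.0628
grasp_force: 8.0
```

```bash
python3 - <<'E'
from h import *
goal(.4757,.0455,.26,-2.5)
o=env.get_obs();print(o["wrist_torque"])
b=viewer.read_camera("scene")
cv2.imwrite("pics/d.png",cv2.resize(b[90:250,185:365,::-1],None,fx=3,fy=3,interpolation=cv2.INTER_CUBIC))
E
```

```text
pos [ 0.43995701 -0.27155109  0.09704322] [ 1.79965766e+02 -4.56762384e-02 -6.77476899e+00] F [-1.32268717  0.00662209 -2.90387316] 0.062815271932998 7.999981674511218 6.3
move [-0.0089 -1.5948 -0.8157] [ 0.0004 -0.0005 -0.0497]
[ 0.03013429  0.01812605 -0.0474233 ]
```

View pics/d.png

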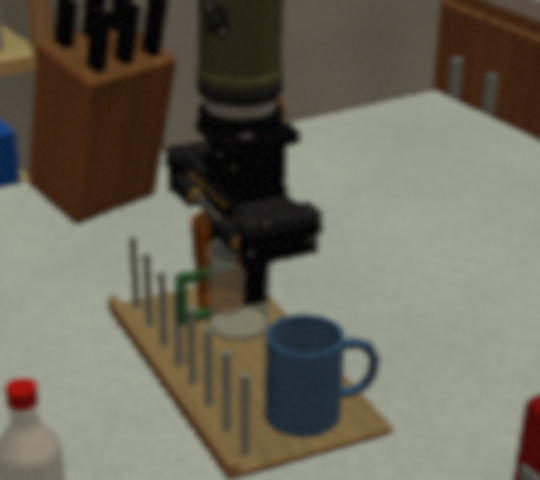

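The cup is up: it hangs upright between the fingers with the handle at (190,295) clear of the pegs, and the load reads about 2 N. Next is the carry over the mug to the mat.

Emit:
apply_moves:
  moves:
    - [0,0,-0.05,0,0,0,0.5]
    - [0,0,-0.13,0,0,0,0.5]
    - [0,0,-0.23,0,0,0,0.5]
    - [0,0,-0.33,0,0,0,0.5]
    - [0,0,-0.4,0,0,0,0.5]
    - [0,-0.03,-0.42,0,0,0,0.5]
    - [0,-0.1,-0.42,0,0,0,0.5]
    - [0,-0.2,-0.42,0,0,0,0.5]
    - [0,-0.32,-0.42,0,0,0,0.5]
    - [0,-0.46,-0.42,0,0,0,0.5]
    - [0,-0.6,-0.42,0,0,0,0.5]
    - [0,-0.74,-0.42,0,0,0,0.5]
    - [0,-0.88,-0.42,0,0,0,0.5]
    - [0,-0.95,-0.42,0,0,0,0.5]

```text
time_s: 7.75
tool_pos: [0.4614, -0.0786, 0.1794]
tool_rot: [-179.9, 0.1, -6.5]
force: [0.2, 0.2, -2.3]
grip_width: 0.0631
grasp_force: 8.0
```

Emit:
apply_moves:
  moves:
    - [0,-0.08,0,0,0,0,0.5]
    - [0,-0.2,0,0,0,-0.01,0.5]
    - [0,-0.33,0,0,0,-0.03,0.5]
    - [0,-0.46,0,0,0,-0.05,0.5]
    - [-0.005,-0.56,0.05,0,0,-0.05,0.5]
    - [-0.01,-0.62,0.12,0,0,-0.05,0.5]
    - [-0.01,-0.645,0.22,0,0,-0.05,0.5]
    - [-0.01,-0.645,0.32,0,0,-0.05,0.5]
    - [-0.01,-0.645,0.4,0,0,-0.05,0.5]
    - [-0.01,-0.645,0.45,0,0,-0.05,0.5]
    - [-0.01,-0.645,0.5,0,0,-0.05,0.5]
    - [-0.01,-0.645,0.55,0,0,-0.05,0.5]
    - [-0.01,-0.645,0.57,0,0,-0.05,0.5]
    - [-0.01,-0.645,0.57,0,0,-0.05,0.5]

```text
time_s: 9.15
tool_pos: [0.4751, 0.0457, 0.0661]
tool_rot: [-180.0, 0.1, -2.5]
force: [0.2, -0.6, -2.0]
grip_width: 0.063
grasp_force: 8.0
```

Emit:
apply_moves:
  moves:
    - [0,0,0.03,0,0,0,0.5]
    - [0,0,0.055,0,0,0,0.5]
    - [0,0,0.065,0,0,0,0.5]
    - [0,0,0.07,0,0,0,0.5]
    - [0,0,0.074,0,0,0,0.5]
    - [0,0,0.077,0,0,0,0.5]
    - [0,0,0.077,0,0,0,0.5]

```text
time_s: 9.85
tool_pos: [0.4754, 0.0456, 0.0512]
tool_rot: [180.0, -0.0, -2.5]
force: [0.3, -0.1, -2.2]
grip_width: 0.0629
grasp_force: 8.0
```

Emit:
apply_moves:
  moves:
    - [0,0,0.003,0,0,0,0.5]
    - [0,0,0.006,0,0,0,0.5]
    - [0,0,0.009,0,0,0,0.5]
    - [0,0,0.009,0,0,0,0.5]

```text
time_s: 10.25
tool_pos: [0.4757, 0.0456, 0.0505]
tool_rot: [180.0, -0.0, -2.5]
force: [-3.7, -1.0, 8.8]
grip_width: 0.0626
grasp_force: 8.0
```

Emit:
apply_moves:
  moves:
    - [0,0,-0.004,0,0,0,0.5]
    - [0,0,-0.004,0,0,0,0.78]
    - [0,0,-0.004,0,0,0,0.85]
    - [0,0,-0.004,0,0,0,1]
    - [0,0,-0.004,0,0,0,1]
    - [0,0,-0.05,0,0,0,1]
    - [0,0,-0.15,0,0,0,1]
    - [0,0,-0.3,0,0,0,1]
    - [0,0,-0.5,0,0,0,1]
    - [0.1,0,-0.65,0,0,0,1]
    - [0.4,0,-0.65,0,0,0,1]
    - [0.65,0,-0.65,0,0,0,1]
    - [0.65,0,-0.65,0,0,0,1]

```text
time_s: 11.55
tool_pos: [0.6092, 0.0387, 0.1783]
tool_rot: [-179.9, -0.0, -2.6]
force: [-1.3, -0.1, -1.5]
grip_width: 0.0869
grasp_force: 0.0
```

```bash
python3 - <<'E'
from h import *
a=viewer.read_camera("top"); b=viewer.read_camera("scene")
h=cv2.cvtColor(a,cv2.COLOR_RGB2HSV)
def comp(im,box):
    x0,y0,x1,y1=box; m=cv2.inRange(cv2.cvtColor(im,cv2.COLOR_RGB2HSV)[y0:y1,x0:x1],(45,70,20),(90,255,255)); n,l,s,c=cv2.connectedComponentsWithStats(m)
    return [(s[i]+[x0,y0,0,0,0],c[i]+[x0,y0]) for i in range(1,n) if s[i][4]>8]
print(comp(a,(220,200,280,270)),comp(b,(270,210,370,310)))
p=[.4757,.0456]; y=np.radians(-2.5); hd=np.array([np.cos(y),np.sin(y)])*.059
for c in("top","scene"):
    print(c,"bar top pred",proj(c,[p[0]+hd[0],p[1]+hd[1],.076]),"bar bot",proj(c,[p[0]+hd[0],p[1]+hd[1],.022]),"rim",proj(c,[*p,.089]),"foot",proj(c,[*p,.004]))
k=6.5
A=cv2.resize(a[195:275,190:310,::-1],None,fx=5,fy=5,interpolation=cv2.INTER_CUBIC)[:,:400]
B=cv2.resize(b[205:325,270:350,::-1],None,fx=5,fy=5,interpolation=cv2.INTER_CUBIC)
cv2.imwrite("pics/e.png",np.hstack([np.vstack([A,np.zeros((200,400,3),np.uint8)]),B]))
goal(.4757+hd[0],.0456+hd[1],.15,-2.5)
E
```

```text
[] [(array([299, 260,  12,  21, 123]), array([303.16260163, 270.33333333]))]
top bar top pred [[247.34048798 215.80662096]] bar bot [[248.50717224 218.59751828]] rim [[245.71653972 234.18777774]] foot [[247.62815321 237.6082097 ]]
scene bar top pred [[301.27871516 263.6676622 ]] bar bot [[300.02915681 281.46187704]] rim [[323.08866092 250.96586022]] foot [[320.14659312 278.51586947]]
pos [0.60597277 0.04002594 0.17858739] [-1.79905861e+02  1.00957262e-01 -2.50291192e+00] F [-0.77069796  1.07850026  0.05396025] 0.08699179302807944 0.0 11.65
move [-0.3567  0.0008  0.1436] [-0.0011  0.0012 -0.    ]
```

View pics/e.png

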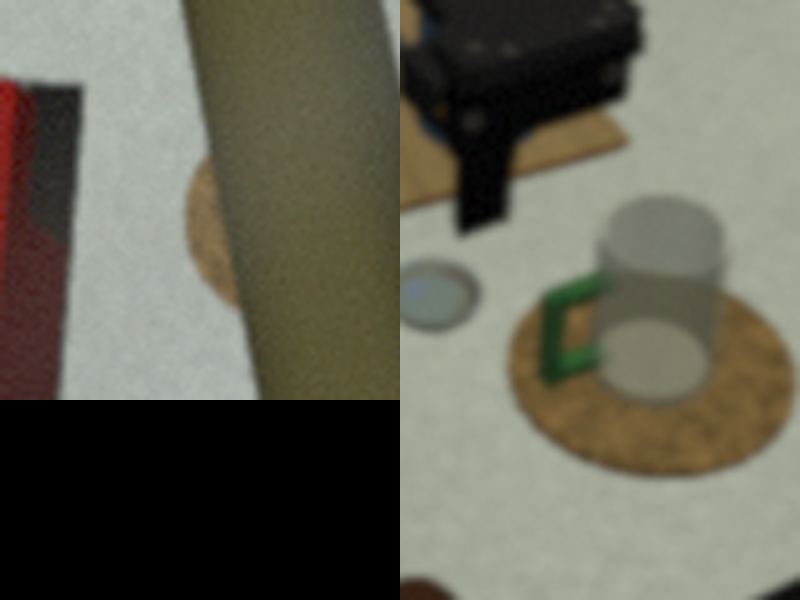

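The scene crop shows the cup standing upright on the small mat, with the handle bar at about (552,340). That agrees with the prediction to about 1 px, and the top view is hidden by the arm. I'll take the handle.

Emit:
apply_moves:
  moves:
    - [-0.12,0,0,0,0,0,0.6]
    - [-0.25,0,0,0,0,0,0.5]
    - [-0.33,0,0.05,0,0,0,0.45]
    - [-0.357,0,0.18,0,0,0,0.45]
    - [-0.357,0,0.36,0,0,0,0.45]
    - [-0.357,0,0.52,0,0,0,0.45]
    - [-0.357,0,0.64,0,0,0,0.45]
    - [-0.357,0,0.7,0,0,0,0.45]
    - [-0.357,0,0.718,0,0,0,0.45]
    - [-0.357,0,0.718,0,0,0,0.45]
    - [-0.357,0,0.718,0,0,0,0.3]
    - [-0.357,0,0.718,0,0,0,0.22]
    - [-0.357,0,0.718,0,0,0,0.18]
  grip_force: 6

```text
time_s: 12.95
tool_pos: [0.5346, 0.0431, 0.0366]
tool_rot: [180.0, -0.1, -2.5]
force: [0.4, 0.1, 0.2]
grip_width: 0.0225
grasp_force: 0.0
```

Emit:
apply_moves:
  moves:
    - [0,0,0,0,0,0,0.16]
    - [0,0,0,0,0,0,0.14]
    - [0,0,0,0,0,0,0.12]
    - [0,0,0,0,0,0,0.1]
    - [0,0,0,0,0,0,0.05]
    - [0,0,0,0,0,0,0.03]

```text
time_s: 13.55
tool_pos: [0.534, 0.0431, 0.0357]
tool_rot: [180.0, -0.0, -2.5]
force: [1.0, -0.5, -0.1]
grip_width: 0.0099
grasp_force: 6.0
```

Emit:
apply_moves:
  moves:
    - [0,0,0,0,0,0,0.03]
    - [0,0,0,0,0,0,0.03]
    - [0,0,-0.01,0,0,0,0.03]
    - [0,0,-0.03,0,0,0,0.03]
    - [0,0,-0.07,0,0,0,0.03]
    - [0,0,-0.1,0,0,0,0.03]
    - [0,0,-0.1,0,0,0,0.03]
    - [0,0,-0.1,0,0,0,0.03]
  grip_force: 30

```text
time_s: 14.35
tool_pos: [0.5341, 0.0431, 0.0561]
tool_rot: [180.0, -0.0, -2.5]
force: [0.3, -0.6, -2.1]
grip_width: 0.0099
grasp_force: 30.0
```

```bash
python3 - <<'E'
from h import *
goal(.665,.0373,.17,-2.5); print(env.get_obs()["wrist_torque"])
b=viewer.read_camera("scene")
# bar tilt: green pixels, predicted bar rows
m=cv2.inRange(cv2.cvtColor(b,cv2.COLOR_RGB2HSV)[190:310,270:360],(45,70,20),(90,255,255)); ys,xs=np.nonzero(m); print(xs.min()+270,xs.max()+270,ys.min()+190,ys.max()+190,len(xs))
cv2.imwrite("pics/f.png",cv2.resize(b[185:305,270:370,::-1],None,fx=5,fy=5,interpolation=cv2.INTER_CUBIC))
E
```

```text
pos [0.53414523 0.04308902 0.05608785] [ 1.79986944e+02 -4.04433492e-02 -2.47374410e+00] F [ 0.27415922 -0.59621762 -2.11358279] 0.009870452104943042 29.995559079106897 14.35
move [ 0.6553  0.0008 -0.5691] [ 0.0002 -0.0005  0.0003]
[ 0.04646703 -0.14429403  0.03889985]
298 310 259 273 36
```

View pics/f.png

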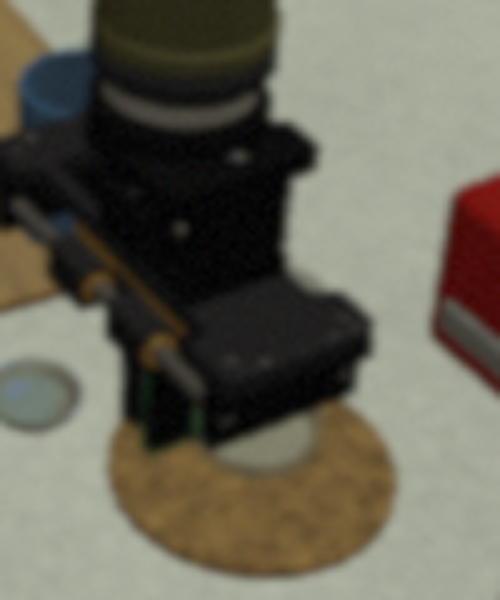

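The cup hangs level from its handle: its foot, at about (263,445), is within a few mm of where an upright cup would show, and the load is 2.1 N. I'll now carry it high to the front of the machine.

Emit:
apply_moves:
  moves:
    - [0,0,-0.05,0,0,0,0.03]
    - [0,0,-0.13,0,0,0,0.03]
    - [0,0,-0.24,0,0,0,0.03]
    - [0,0,-0.36,0,0,0,0.03]
    - [0.03,0,-0.46,0,0,0,0.03]
    - [0.08,0,-0.53,0,0,0,0.03]
    - [0.16,0,-0.56,0,0,0,0.03]
    - [0.26,-0.02,-0.56,0,0,0,0.03]
    - [0.36,-0.06,-0.56,0,0,0,0.03]
    - [0.46,-0.12,-0.56,0,0,0,0.03]
    - [0.55,-0.2,-0.56,0,0,0,0.03]
    - [0.61,-0.3,-0.56,0,0,0,0.03]
    - [0.64,-0.4,-0.56,0,0,0,0.03]
    - [0.64,-0.52,-0.56,0,0,0,0.03]
    - [0.64,-0.64,-0.56,0,0,0,0.03]
    - [0.64,-0.74,-0.56,0,0,0,0.03]
    - [0.64,-0.8,-0.56,0,0,0,0.03]
    - [0.64,-0.82,-0.56,0,0,0,0.03]
  grip_force: 34

```text
time_s: 16.2
tool_pos: [0.6684, 0.2033, 0.1678]
tool_rot: [-180.0, 0.0, -2.3]
force: [-0.7, 0.7, -2.7]
grip_width: 0.0095
grasp_force: 34.0
```

```bash
python3 - <<'E'
from h import *
goal(.671,.2538,.114,-2.5); print(env.get_obs()["wrist_torque"])
E
```

```text
pos [0.66836771 0.2032894  0.1678355 ] [-1.79959401e+02  3.05738112e-02 -2.34374651e+00] F [-0.67049839  0.68642021 -2.69963369] 0.009543575863159995 33.9950996870175 16.2
move [ 0.003  -0.2527  0.2694] [-0.0005  0.0004  0.0018]
[ 0.0870152  -0.1196177   0.01060814]
```

Emit:
apply_moves:
  moves:
    - [0,-0.06,0.05,0,0,0,0.03]
    - [0,-0.14,0.12,0,0,0,0.03]
    - [0,-0.21,0.19,0,0,0,0.03]
    - [0,-0.24,0.24,0,0,0,0.03]
    - [0,-0.255,0.265,0,0,0,0.03]
    - [0,-0.26,0.27,0,0,0,0.03]
    - [0,-0.26,0.27,0,0,0,0.03]

```text
time_s: 16.9
tool_pos: [0.6714, 0.253, 0.1137]
tool_rot: [180.0, -0.0, -2.5]
force: [-0.7, -0.1, -1.4]
grip_width: 0.0097
grasp_force: 34.0
```

```bash
python3 - <<'E'
from h import *
goal(.671,.2538,.114,-2.5); print(env.get_obs()["wrist_torque"])
b=viewer.read_camera("scene")
y=np.radians(-2.5); t=env.get_obs()["tool_pos"]; c=t[:2]-.059*np.array([np.cos(y),np.sin(y)]); z=t[2]-.0317
print("pred rim",proj("scene",[*c,z+.085]),"mid",proj("scene",[*c,z+.0425]),"foot",proj("scene",[*c,z]))
th=np.linspace(0,2*np.pi,60); P=np.c_[c[0]+.031*np.cos(th),c[1]+.031*np.sin(th)]
for zz in(z,z+.085):
    q=proj("scene",np.c_[P,np.full(60,zz)]); print("ellipse",q.min(0),q.max(0))
for d in masks_of("scene","cup")[:3]:
    ys,xs=np.nonzero(d["pixels"]); print(d["conf"],d["location"],xs.min(),xs.max(),ys.min(),ys.max())
E
```

```text
pos [0.67142212 0.25295057 0.11370796] [ 1.79973932e+02 -9.74749235e-03 -2.50392942e+00] F [-0.71839163 -0.06327774 -1.36081576] 0.00973963505066311 33.99541562888771 16.9
move [-0.0023 -0.0042 -0.0015] [ 0.0003 -0.0001 -0.    ]
[-0.0169534  -0.09093006  0.04961914]
pred rim [[341.70281826 311.31090386]] mid [[338.979912   328.79216145]] foot [[336.43690734 345.11843765]]
ellipse [318.73013296 330.75515818] [354.27325391 360.61101713]
ellipse [322.73645721 297.30822442] [360.8470545  326.49437341]
0.73 [354.4, 309.7] 306 360 302 348
```

Emit:
apply_moves:
  moves:
    - [-0.03,-0.004,0,0,0,0,0.03]
    - [-0.08,-0.004,0,0,0,0,0.03]
    - [-0.15,-0.004,0,0,0,0,0.03]
    - [-0.22,-0.004,0,0,0,0,0.03]
    - [-0.29,-0.004,0,0,0,0,0.03]
    - [-0.36,-0.004,0,0,0,0,0.03]
    - [-0.42,-0.004,0,0,0,0,0.03]
    - [-0.46,-0.004,0,0,0,0,0.03]
    - [-0.49,-0.004,0,0,0,0,0.03]
    - [-0.5,-0.004,0,0,0,0,0.03]
    - [-0.5,-0.004,0,0,0,0,0.03]

```text
time_s: 18.1
tool_pos: [0.5714, 0.2585, 0.1138]
tool_rot: [180.0, -0.0, -2.5]
force: [0.1, 0.2, -2.3]
grip_width: 0.0097
grasp_force: 34.0
```

```bash
python3 - <<'E'
from h import *
goal(.5712,.2582,.09,-2.5); print(env.get_obs()["wrist_torque"])
b=viewer.read_camera("scene")
y=np.radians(-2.5); t=env.get_obs()["tool_pos"]; c=t[:2]-.059*np.array([np.cos(y),np.sin(y)]); z=t[2]-.0317
th=np.linspace(0,2*np.pi,60); P=np.c_[c[0]+.031*np.cos(th),c[1]+.031*np.sin(th)]
for zz in(z,z+.085):
    q=proj("scene",np.c_[P,np.full(60,zz)]); print("ellipse",q.min(0),q.max(0))
for d in masks_of("scene","cup")[:3]:
    ys,xs=np.nonzero(d["pixels"]); print(d["conf"],d["location"],xs.min(),xs.max(),ys.min(),ys.max())
g=cv2.cvtColor(b,cv2.COLOR_RGB2GRAY).astype(int)
for r in range(290,352,6): print(r,g[r,352:440:3])
E
```

```text
pos [0.57136602 0.25846589 0.11382187] [ 1.79997186e+02 -2.25926148e-02 -2.47931479e+00] F [ 0.11744776  0.20490078 -2.28487035] 0.009717901230063355 33.995421663858 18.1
move [-0.0008  0.0014  0.1191] [ 0.     -0.0003  0.0002]
[ 0.0218422  -0.089745    0.00496986]
ellipse [362.63458641 310.54283003] [396.5152225  337.01145183]
ellipse [369.25731548 277.88294897] [405.487449   303.55837651]
0.75 [372.5, 321.8] 353 379 311 333
0.65 [241.2, 298.0] 223 256 267 323
290 [19 43 31 14 11  4 13  5  8  6  5  5  4  7  8 12 25 39 61 63 83 70 28 27
 30 28 29 31 31 33]
296 [50 32 33 48 36 12 14  9 10  7  3 12 22 32 33 32 32 31 32 34 41 49 69 86
 37 33 33 31 35 34]
302 [15 20 30 34 35 49 39 16 23 32 34 31 33 31 33 31 31 33 33 32 33 32 35 37
 35 30 33 34 33 32]
308 [12 16 15 23 53 91 35 26 18 16 25 35 33 34 32 33 31 31 34 31 33 33 34 38
 41 31 40 52 29 30]
314 [ 10  26  15  27  51  49  72 101 129  95  32  32  32  32  33  32  33  32
  32  32  36  30  17  11  35  66  66  42  27  27]
320 [12 29  6  7  3 27 89 52 70 62 15 25 33 41 35 37 52 32 20 14  6  9 33 64
 65 66 56 29 26 30]
326 [ 89  29   9   9  12  63 117 115 101  52  48   6  13  17  19  15  15   5
   8  17  50  62  63  65  65  63  31  28  29  30]
332 [56 53 46 32 42 53 56 61 79 94 27  6  9  5  6 15 59 60 63 63 63 62 63 65
 65 39 29 32 32 33]
338 [ 43  53  54  39  36  52  55  43  37  47  30   5  22  48  56  59  66 102
  91  62  62  62  64  65  55  29  27  27  31  31]
344 [45 51 56 49 36 50 56 51 34 43 56 53 38 40 57 57 57 58 65 97 95 62 65 61
 30 31 30 32 34 33]
350 [ 18  29  51  56  42  36  53  55  46  35  51  56  52  34  49  56  66 104
 117  87  66  52  62  40  28  27  33  33  34  33]
```

Emit:
apply_moves:
  moves:
    - [0,0,0.01,0,0,0,0.03]
    - [0,0,0.03,0,0,0,0.03]
    - [0,0,0.055,0,0,0,0.03]
    - [0,0,0.08,0,0,0,0.03]
    - [0,0,0.105,0,0,0,0.03]
    - [0,0,0.125,0,0,0,0.03]
    - [0,0,0.14,0,0,0,0.03]
    - [0,0,0.15,0,0,0,0.03]
    - [0,0,0.15,0,0,0,0.03]

```text
time_s: 19.1
tool_pos: [0.5711, 0.2584, 0.0834]
tool_rot: [180.0, 0.0, -2.5]
force: [-0.3, -0.9, -2.3]
grip_width: 0.0098
grasp_force: 34.0
```

Emit:
apply_moves:
  moves:
    - [0,0,0.005,0,0,0,0.03]
    - [0,0,0.01,0,0,0,0.03]
    - [0,0,0.015,0,0,0,0.03]
    - [0,0,0.015,0,0,0,0.03]

```text
time_s: 19.5
tool_pos: [0.5712, 0.2585, 0.0806]
tool_rot: [180.0, 0.0, -2.5]
force: [0.5, 0.0, -2.3]
grip_width: 0.0098
grasp_force: 34.0
```

Emit:
apply_moves:
  moves:
    - [0,0,0.005,0,0,0,0.03]
    - [0,0,0.01,0,0,0,0.03]
    - [0,0,0.015,0,0,0,0.03]
    - [0,0,0.018,0,0,0,0.03]
    - [0,0,0.018,0,0,0,0.03]

```text
time_s: 20.0
tool_pos: [0.5712, 0.2585, 0.0769]
tool_rot: [180.0, 0.0, -2.5]
force: [0.5, -0.4, -1.6]
grip_width: 0.0096
grasp_force: 34.0
```

Emit:
apply_moves:
  moves:
    - [0,0,0.005,0,0,0,0.03]
    - [0,0,0.01,0,0,0,0.03]
    - [0,0,0.015,0,0,0,0.03]
    - [0,0,0.015,0,0,0,0.03]

```text
time_s: 20.4
tool_pos: [0.5711, 0.2584, 0.0739]
tool_rot: [180.0, 0.0, -2.5]
force: [0.5, -0.6, -2.0]
grip_width: 0.0098
grasp_force: 34.0
```

Emit:
apply_moves:
  moves:
    - [0,0,0.005,0,0,0,0.03]
    - [0,0,0.01,0,0,0,0.03]
    - [0,0,0.015,0,0,0,0.03]
    - [0,0,0.015,0,0,0,0.03]

```text
time_s: 20.8
tool_pos: [0.5711, 0.2584, 0.0709]
tool_rot: [180.0, 0.0, -2.5]
force: [-0.0, 0.5, -2.4]
grip_width: 0.0098
grasp_force: 34.0
```

Emit:
apply_moves:
  moves:
    - [0,0,0.005,0,0,0,0.03]
    - [0,0,0.01,0,0,0,0.03]
    - [0,0,0.013,0,0,0,0.03]
    - [0,0,0.013,0,0,0,0.03]

```text
time_s: 21.2
tool_pos: [0.5712, 0.2585, 0.0684]
tool_rot: [180.0, 0.0, -2.5]
force: [0.4, -0.5, -1.8]
grip_width: 0.0095
grasp_force: 34.0
```

Emit:
apply_moves:
  moves:
    - [0,0,0.005,0,0,0,0.03]
    - [0,0,0.01,0,0,0,0.03]
    - [0,0,0.013,0,0,0,0.03]
    - [0,0,0.013,0,0,0,0.03]

```text
time_s: 21.6
tool_pos: [0.5712, 0.2584, 0.0658]
tool_rot: [180.0, 0.0, -2.5]
force: [1.1, 0.3, -2.1]
grip_width: 0.0097
grasp_force: 34.0
```

Emit:
apply_moves:
  moves:
    - [0,0,0.004,0,0,0,0.03]
    - [0,0,0.008,0,0,0,0.03]
    - [0,0,0.01,0,0,0,0.03]
    - [0,0,0.01,0,0,0,0.03]

```text
time_s: 22.0
tool_pos: [0.5712, 0.2585, 0.0638]
tool_rot: [180.0, 0.0, -2.5]
force: [0.1, -1.3, -2.4]
grip_width: 0.0096
grasp_force: 34.0
```

Emit:
apply_moves:
  moves:
    - [0,0,0.004,0,0,0,0.03]
    - [0,0,0.008,0,0,0,0.03]
    - [0,0,0.01,0,0,0,0.03]
    - [0,0,0.01,0,0,0,0.03]

```text
time_s: 22.4
tool_pos: [0.5714, 0.2586, 0.0622]
tool_rot: [180.0, -0.0, -2.5]
force: [0.2, 0.3, 1.2]
grip_width: 0.0097
grasp_force: 34.0
```

Contact felt: the reading changed by about 3.3 N at foot height of roughly 30 mm. I'll let go.

Emit:
apply_moves:
  moves:
    - [0,0,0,0,0,0,0.05]
    - [0,0,0,0,0,0,0.05]
  grip_force: 6

```text
time_s: 22.6
tool_pos: [0.5714, 0.2586, 0.0622]
tool_rot: [-180.0, -0.0, -2.5]
force: [-0.0, -0.2, 1.0]
grip_width: 0.0103
grasp_force: 6.0
```

Emit:
apply_moves:
  moves:
    - [0,0,0,0,0,0,0.13]
    - [0,0,0,0,0,0,0.16]
    - [0,0,0,0,0,0,0.2]
    - [0,0,0,0,0,0,0.35]
    - [0,0,0,0,0,0,0.45]
    - [0,0,0,0,0,0,0.45]

```text
time_s: 23.2
tool_pos: [0.5713, 0.2585, 0.0619]
tool_rot: [180.0, 0.0, -2.5]
force: [-0.2, 0.0, -0.7]
grip_width: 0.0333
grasp_force: 0.0
```

Emit:
apply_moves:
  moves:
    - [0.05,0,0,0,0,0,0.45]
    - [0.15,0,0,0,0,0,0.45]
    - [0.27,0,0,0,0,0,0.45]
    - [0.4,0,0,0,0,0,0.45]
    - [0.55,0,-0.1,0,0,0,0.45]
    - [0.65,0,-0.3,0,0,0,0.45]
    - [0.65,0,-0.55,0,0,0,0.45]
    - [0.65,0,-0.8,0,0,0,0.2]
    - [0.65,0,-0.95,0,0,0,0.03]
    - [0.65,0,-0.95,0,0,0,0]
    - [0.65,0,-0.95,0,0,0,0]

```text
time_s: 24.3
tool_pos: [0.7019, 0.2528, 0.2525]
tool_rot: [-180.0, -0.1, -2.5]
force: [-0.6, -0.3, -1.3]
grip_width: 0.0151
grasp_force: 0.0
```

```bash
python3 - <<'E'
from h import *
goal(.56,.25,.36,-2.5)
b=viewer.read_camera("scene"); cv2.imwrite("pics/g.png",b[:,:,::-1])
m=cv2.inRange(cv2.cvtColor(b,cv2.COLOR_RGB2HSV)[280:420,310:420],(45,70,20),(90,255,255)); n,l,s,c=cv2.connectedComponentsWithStats(m); print([(x+[310,280,0,0,0],k+[310,280]) for x,k in zip(s[1:],c[1:]) if x[4]>5])
S=np.array([.5123,.2608]); y=np.radians(-2.5); hd=np.array([np.cos(y),np.sin(y)])*.059; z=.0302
print("pred bar top/bot",proj("scene",[*(S+hd),z+.072]),proj("scene",[*(S+hd),z+.018]),proj("scene",[*(S+hd),z+.045]))
th=np.linspace(0,2*np.pi,90); P=np.c_[S[0]+.031*np.cos(th),S[1]+.031*np.sin(th)]
for zz in(z,z+.085):
    q=proj("scene",np.c_[P,np.full(90,zz)]); print("ellipse",q.min(0),q.max(0),(q.min(0)+q.max(0))/2)
for t in("cup","cup_handle"):
  for d in masks_of("scene",t)[:2]:
    ys,xs=np.nonzero(d["pixels"]); print(t,d["conf"],d["location"],xs.min(),xs.max(),ys.min(),ys.max())
g=cv2.cvtColor(b,cv2.COLOR_RGB2GRAY).astype(int)
for r in range(300,366,5): print(r,g[r,350:420:2])
E
```

```text
pos [0.70192326 0.25281497 0.25246683] [-1.79981359e+02 -8.57873271e-02 -2.50283441e+00] F [-0.63935666 -0.31379043 -1.29798895] 0.015091248230130593 0.0 24.3
move [-0.7075  0.0449 -0.5387] [-0.0002 -0.001  -0.    ]
[(array([348, 324,  17,  27, 240]), array([355.82083333, 337.90416667]))]
pred bar top/bot [[356.60397897 328.51339442]] [[352.83162455 348.23148691]] [[354.67943068 338.57300625]]
ellipse [359.11869021 328.48709697] [391.69640644 355.25160527] [375.40754833 341.86935112]
ellipse [365.25373182 298.16256443] [400.00928893 324.36415874] [382.63151037 311.26336159]
cup 0.43 [275.0, 339.2] 262 283 320 359
300 [184 186 184 184 183 182 182 185 189 186 174 119  99  95  99 103 107 111
 103  89  76  70  70  70  71  71  71  71  69  70  65  49  37  56  67]
305 [185 183 185 187 184 183 186 181 176 154 106  70  70  81  86  86  86  86
  85  83  86  99 108  82  69  71  71  70  70  70  73  71  68  62  45]
310 [181 184 189 188 183 185 187 165 155 119  79  69  74  85  87  87  85  86
  83  84  82  80  77 100 102  70  69  69  69  72  71  70  69  69  71]
315 [186 184 183 179 151  96  44  50  
[... 878 characters left out ...]
84 119 128 130 128 125 126 127 128 128 128
 125 109  78  64  63  60  55  61  62  63  69  81 110 112  80  68  68]
350 [ 24  32  31  40  58  62  59  51  48  67  84  98 109 116 115 113 108  95
  81  67  47  38  53  62  63  70  95 119 126 114  86  71  53  62  68]
355 [ 36  14  21  21  24  36  54  62  60  47  37  48  59  62  62  52  38  41
  54  62  64  73 101 124 124 108  80  62  40  28  24  24  26  30  30]
360 [179 126  34  16  24  22  23  32  50  63  60  50  35  46  58  62  63  78
 106 124 122 102  78  58  39  29  24  21  24  24  23  24  22  22  29]
365 [182 186 182 146  49  14  21  23  24  29  47  60  64  82 114 126 121  99
  75  55  38  26  24  22  24  22  25  21  24  24  23  26  25  22  23]
```

The cup stands centred and upright: the floor disc centre is at about (375,339) against a predicted (376,340), and the handle is at (356,338). Next come the keys.

Emit:
apply_moves:
  moves:
    - [0,0,-0.2,0,0,0,0]
    - [0,0,-0.42,0,0,0,0]
    - [-0.1,0,-0.5,0,0,0,0]
    - [-0.3,0,-0.5,0,0,0,0]
    - [-0.5,0,-0.5,0,0,0,0]
    - [-0.7,0,-0.5,0,0,0,0]
    - [-0.85,0,-0.5,0,0,0,0]
    - [-0.95,0,-0.5,0,0,0,0]
    - [-0.95,0,-0.5,0,0,0,0]
    - [-0.95,0,-0.5,0,0,0,0]

```text
time_s: 25.45
tool_pos: [0.5117, 0.2604, 0.3512]
tool_rot: [179.9, 0.0, -2.5]
force: [0.3, 0.4, -0.3]
grip_width: 0.0004
grasp_force: 0.0
```

```bash
python3 - <<'E'
from h import *
goal(.4624,.2630,.292,-2.5)
E
```

```text
pos [0.51173928 0.26041431 0.3512367 ] [ 1.79935888e+02  4.88111599e-03 -2.51386827e+00] F [ 0.34952419  0.39130075 -0.2843222 ] 0.00040882608403772436 0.0 25.45
move [-0.247  -0.0024  0.2962] [ 0.0007  0.0001 -0.0002]
```

Emit:
apply_moves:
  moves:
    - [-0.1,-0.002,0,0,0,0,0]
    - [-0.2,-0.002,0,0,0,0,0]
    - [-0.247,-0.002,0.05,0,0,0,0]
    - [-0.247,-0.002,0.15,0,0,0,0]
    - [-0.247,-0.002,0.23,0,0,0,0]
    - [-0.247,-0.002,0.28,0,0,0,0]
    - [-0.247,-0.002,0.297,0,0,0,0]
    - [-0.247,-0.002,0.297,0,0,0,0]
    - [-0.247,-0.002,0.297,0,0,0,0]

```text
time_s: 26.35
tool_pos: [0.4626, 0.2638, 0.2931]
tool_rot: [-180.0, -0.0, -2.5]
force: [0.2, -0.4, -0.4]
grip_width: 0.0004
grasp_force: 0.0
```

Emit:
apply_moves:
  moves:
    - [0,0,0.01,0,0,0,0]
    - [0,0,0.02,0,0,0,0]
    - [0,0,0.03,0,0,0,0]
    - [0,0,0.04,0,0,0,0]
    - [0,0,0.045,0,0,0,0]
    - [0,0,0.045,0,0,0,0]

```text
time_s: 26.95
tool_pos: [0.462, 0.2637, 0.2838]
tool_rot: [-180.0, -0.0, -2.5]
force: [0.4, 0.0, 2.5]
grip_width: 0.0001
grasp_force: 1.3
```

Emit:
apply_moves:
  moves:
    - [0,0,0.005,0,0,0,0]
    - [0,0,0.01,0,0,0,0]
    - [0,0,0.015,0,0,0,0]
    - [0,0,0.018,0,0,0,0]
    - [0,0,0.018,0,0,0,0]

```text
time_s: 27.45
tool_pos: [0.4621, 0.2637, 0.2813]
tool_rot: [180.0, -0.1, -2.5]
force: [-2.0, -1.4, 9.3]
grip_width: 0.0001
grasp_force: 4.7
```

Emit:
apply_moves:
  moves:
    - [0,0,0.003,0,0,0,0]
    - [0,0,0.004,0,0,0,0]
    - [0,0,0.004,0,0,0,0]

```text
time_s: 27.75
tool_pos: [0.4621, 0.2638, 0.2813]
tool_rot: [180.0, -0.1, -2.5]
force: [-3.6, -2.2, 12.6]
grip_width: 0.0005
grasp_force: 6.3
```

Emit:
apply_moves:
  moves:
    - [0,0,-0.03,0,0,0,0]
    - [0,0,-0.08,0,0,0,0]
    - [0,0,-0.12,0,0,0,0]
    - [0,0,-0.12,0,0,0,0]
    - [0,0,-0.12,0,0,0,0]

```text
time_s: 28.25
tool_pos: [0.4619, 0.2637, 0.3029]
tool_rot: [180.0, 0.0, -2.5]
force: [-0.2, -1.0, -0.2]
grip_width: 0.0006
grasp_force: 0.0
```

```bash
python3 - <<'E'
from h import *
goal(.4604,.2130,.288,-2.5)
E
```

```text
pos [0.46193427 0.26366033 0.30293622] [ 1.79993538e+02  1.50258399e-02 -2.46935266e+00] F [-0.15695588 -0.9620768  -0.23052599] 0.0005562460143080966 0.0 28.25
move [0.0033 0.2534 0.0747] [0.0001 0.0002 0.0004]
```

Emit:
apply_moves:
  moves:
    - [0,0.08,0,0,0,0,0]
    - [0.003,0.17,0,0,0,0,0]
    - [0.003,0.23,0,0,0,0,0]
    - [0.003,0.253,0,0,0,0,0]
    - [0.003,0.253,0.02,0,0,0,0]
    - [0.003,0.253,0.05,0,0,0,0]
    - [0.003,0.253,0.07,0,0,0,0]
    - [0.003,0.253,0.08,0,0,0,0]
    - [0.003,0.253,0.09,0,0,0,0]
    - [0.003,0.253,0.1,0,0,0,0]
    - [0.003,0.253,0.107,0,0,0,0]
    - [0.003,0.253,0.112,0,0,0,0]
    - [0.003,0.253,0.115,0,0,0,0]
    - [0.003,0.253,0.115,0,0,0,0]

```text
time_s: 29.65
tool_pos: [0.4601, 0.2136, 0.2814]
tool_rot: [-180.0, -0.0, -2.4]
force: [-3.0, 0.1, 8.2]
grip_width: 0.0004
grasp_force: 4.0
```

Emit:
apply_moves:
  moves:
    - [0,0,0.003,0,0,0,0]
    - [0,0,0.005,0,0,0,0]
    - [0,0,0.005,0,0,0,0]

```text
time_s: 29.95
tool_pos: [0.4602, 0.2136, 0.2813]
tool_rot: [-180.0, -0.1, -2.4]
force: [-6.7, -0.8, 11.8]
grip_width: 0.0005
grasp_force: 6.1
```

Emit:
apply_moves:
  moves:
    - [0,0,-0.03,0,0,0,0]
    - [0,0,-0.1,0,0,0,0]
    - [0,0,-0.25,0,0,0,0]
    - [0,0,-0.4,0,0,0,0]
    - [0,0,-0.4,0,0,0,0]
    - [0,0,-0.4,0,0,0,0]
    - [0,0,-0.4,0,0,0,0]

```text
time_s: 30.65
tool_pos: [0.4603, 0.2126, 0.3581]
tool_rot: [180.0, 0.1, -2.5]
force: [1.1, 1.1, -0.4]
grip_width: 0.0009
grasp_force: 0.0
```

```bash
python3 - <<'E'
from h import *
a=cv2.imread("pics/g.png")[:,:,::-1].astype(int); b=viewer.read_camera("scene").astype(int)
r=np.s_[295:375,345:415]; print("diff",abs(a[r]-b[r]).mean(), abs(a[r]-b[r]).max())
g=cv2.cvtColor(b.astype(np.uint8),cv2.COLOR_RGB2GRAY); print(g[340,350:420:2])
for n in("mug","tumbler","jar","squeeze","shaker","spoon"): print(n,[(round(d["conf"],2),np.round(d["location"]).tolist()) for d in boxes_of("scene",n)[:1]])
o=env.get_obs(); print(o["tool_pos"],o["force"],o["time_s"])
E
```

```text
diff 13.991130952380953 93
[ 41  34  37  44  56  65  87  97 100 106 104 105 108 108 109 108 104 105
 106 100  75  64  50  53  52  54  60  82 102  83  59  55  56  56  55]
mug [(0.76, [287.0, 216.0])]
tumbler [(0.77, [259.0, 172.0])]
jar [(0.94, [240.0, 297.0])]
squeeze [(0.75, [195.0, 246.0])]
shaker [(0.65, [271.0, 339.0])]
spoon [(0.55, [273.0, 267.0])]
[0.46026255 0.21299093 0.3587512 ] [ 0.07278216  0.26428804 -0.78686301] 31.0
```

The cup is unmoved (only shading changed), both keys reached their hard stops, and the bystanders are in place.

```bash
python3 -c "
from cell import env
print(env.sign_off())"
```

```text
the job is handed in; nothing more can be done
None
```

I handed the job in at about 31 s of the 72 s: the cup stands on the drip stand within about 3 mm of centre under the spout, upright with its handle to the front, and I pressed the blue key and then the green key down to their stops, without going near the red key; no verdict came back.

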